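# Close the sensor housing in the tilted work holder

## Robot

A 6-joint arm with a two-finger parallel gripper is mounted at the origin on the work surface. World frame = base frame: x ahead of the robot, y to its left, z up, the work surface at z = 0. Lengths are in m, angles in rad, forces in N, time in s.
With the tool pointing down it reaches from about 0.25 to 0.725 m from the base axis. Payload 4 kg.
Tool frame: the origin (TCP) lies at the very end of the fingers, on their centre line; the grasp point (between the pads) lies 19 mm behind it; z points along the fingers, y is the line along which they close (so a half turn about z gives the same grasp; the last joint's range is limited). The gripper opens to 85 mm and grips with 20 to 120 N. Pads are 22 mm wide; open, the fingers measure 114 mm over their backs; the gripper's body (76 mm by 85 mm) begins 54 mm behind the grasp point. The pads swing forward as they close: fully open they stand 13 mm farther back than shut.
Start: joints at [-1.346, 0.241, 0.005, 1.335, 0, 1.571], TCP at [0.111, -0.487, 0.231] pointing down, gripper open.
Joint ranges: [-2.72, 2.72], [-1.05, 1.87], [-1.09, 1.28], [-1.99, 2.15], [-1.42, 1.44], [-3.14, 3.14]. Speed limits (rad/s): [2.79, 2.79, 3.14, 3.14, 3.14, 3.14].

## Interface

Orientations are given as a unit quaternion [x, y, z, w].
In Python, from workcell import monitor, viewer, job gives the robot as it stands.
- The arm moves only by the tool arm_command, never from a script. Its argument "increments" is a list of rows, each an object of numbers: "dx", "dy", "dz": the shift along the tool's x, y, z in cm; "wx", "wy", "wz": the turn, a rotation vector about the tool's x, y, z in rad; "grip": the finger opening in cm, from 0 to 8.54. In form: [{"dx": .., "dy": .., "dz": .., "wx": .., "wy": .., "wz": .., "grip": ..}, ...]. A call has 1 to 10 rows; each row is the pose to reach, as a shift and turn from the pose commanded when the call began, along the tool's axes at that moment; what a row does not reach only later rows make up. A row lasts 1/10 s, in which the tool goes at most 50 mm and 8.59 degrees, less where a joint would pass 70% of its speed; a pose out of reach is approached as far as the arm can. A call with a gripper value outside its range is refused whole. The fingers move at their own pace and stop on an object; the grip force is fixed at half the most. Time passes only in rows, so rows that repeat a pose let the fingers close. It gives the time, the measured TCP pose, the force, the opening and the grip force at its end, in the units of the state.
- monitor.get_obs(): the state, without advancing time (a new reading comes with each control period).
- viewer.camera(name): name is "side" or "top" or "wrist"; returns (picture, depth): 400x640x3 uint8, red, green, blue; 400x640 float32, m along the optical axis (not along the pixel's ray), 0 where there is no reading.
- viewer.get_calibration(name): a dict with "fovy" (degrees; the focal length in pixels is half the picture's height over the tangent of half this angle, whatever the lens; pixels are square), "cx", "cy" (the principal point, pixels), "view" (4x4, takes a point from world to camera coordinates). Camera axes: x right, y up, looking along -z (the intrinsics and any distortion apply to the point x, -y, -z); pixel columns grow to the right and rows downward; lengths in m; the calibration is good to about 2 mm. A picture is of the moment at which its call begins: read the wrist's pose just before it. get_calibration takes no time and is no camera call; for the wrist camera it gives the pose at the moment of the call.
- job.job_done(): hands the job in; it is judged then, once.
The state is a dict: "clock": time; "joint_pos": joint angles; "joint_vel": joint speeds; "tau": joint torques, N m; "eef_pos": TCP position; "tool_rot": TCP orientation; "ft_force": force on the tool from outside, world axes, zero at the start; "ft_torque": the same for the moment, N m; "grip_width": finger opening in m; "grasp_force": force on a finger pad.
Only numpy, scipy, OpenCV 4.12 (cv2) and the standard library are available. Lean on these libraries where they do the work, as an engineer would, in place of code of your own. Each camera call takes 0.05 s, during which the arm holds its last target. There are 200 camera calls.

## Task

Close the aluminium sensor housing that is clamped in the tilted work holder: take the round blue cover from the rubber pad and set it on the housing's rim, turned so that its two orange lugs drop into the two notches in the rim and the cover sits flush all round, then let go of it. Do not force it or push the holder out of place, and leave the bottle, screwdriver, tape roll and parts bin where they are.

Things in the scene. Friction and masses are not known exactly. Their poses are not given: they have to be found in the camera images.
- cover: Loose round cover, 0.1 to 0.2 kg, lying flat on the pad. Origin: centre of its underside; z is its axis, up. From the bottom: aluminium spigot 63 mm in diameter, 0 to 11 mm (its lowest 5 mm taper to 53 mm); blue disc 84 mm in diameter, 11 to 15 mm; bar grip on top. A half turn about z makes no difference.
- grip (a point): Point in the cover's blue bar grip, 36 mm above the cover's origin on its axis; axes as the cover's. The bar is 40 mm long along x, 14 mm wide along y (pinch it across y), and stands from 15 to 39 mm above the cover's origin.
- lug (a point): Lower face of one of two orange lugs under the cover's disc, at its +x and (alike) -x. Each is 10 mm wide along y, reaches out from the spigot to 38.5 mm from the axis and 5 mm down from the disc (6 to 11 mm above the cover's origin). Orange marks on the disc's top show where they are.
- rim (a point): Centre of the mouth of the aluminium housing, in its rim plane. z points out along the housing's axis, which leans 23 to 30 degrees from vertical towards -x; y is level. x, y are the clamp's: they do NOT show how the housing is turned in it. Wall 7 mm thick, 66 mm inside and 80 mm outside diameter, 27 mm deep inside.
- seat (a point): Where the cover's origin lies when flush: 11 mm below the rim on its axis; axes as the rim point. The rim has two notches, one across from the other, black inside, 16 mm wide, 8 mm deep, lying along +x and -x turned about z by -0.5 to 0.5 rad: NOT reported: see or feel it. Lugs beside the notches ride on the rim and hold the cover 5 mm high; within about 4 degrees of the notches they drop in.
- holder: Work holder fixed on the table: dark steel base 150 x 150 x 12 mm with two blue cheeks 122 mm apart and up to 120 mm high which carry the tilting clamp (hinge 90 mm above the table). Stiff friction holds the tilt and the housing's turn: light pressure does not move them. Origin: centre of the underside of the base; z up; the mouth leans to -x.
- pad: Fixed black rubber pad, 150 x 150 x 4 mm, on which the cover lies. Origin: centre of its underside.
- flux_bottle: Bystander: white bottle with red cap, 48 mm in diameter, 120 mm high, loose. Origin: centre of its underside.
- screwdriver: Bystander: screwdriver with orange handle, 160 mm long, lying on the table along its x. Origin: under its middle.
- tape_roll: Bystander: yellow roll of tape lying flat, 72 mm outside, 40 mm hole, 19 mm high. Origin: centre of its underside.
- parts_bin: Bystander: open blue bin, 100 x 140 x 50 mm high. Origin: centre of its underside.
There are look-alikes about, which are no part of the job. What is meant by the holder is not yellow, and is the larger of those in its own colour. Leave any green or red look-alike of the cover alone.

How it is judged:
At the end, for the whole second after the job is handed in: The cover is released and at rest on the housing, flush: its origin 9 to 13.5 mm below the rim plane (11 is flush), within 4 mm of the housing's axis along both x and y of the rim, its axis within 0.05 rad of the housing's (z of cover in the frame of rim between -0.0135 and -0.009 m and x of cover in the frame of rim between -0.004 and 0.004 m and y of cover in the frame of rim between -0.004 and 0.004 m and angle between the z axis of cover and the z axis of rim, either way round below 0.05 rad and linear speed of cover below 0.01 m/s and angular speed of cover below 0.1 rad/s and contact force between cover and the fingers below 0.1 N); the robot touches nothing.
It fails at once if the bottle, screwdriver, tape roll or parts bin is pushed more than 30 mm away (distance of any of flux_bottle, screwdriver, tape_roll, parts_bin from where it was at the start of the episode above 0.03 m).
It fails at once if the flux bottle is knocked over (angle between flux_bottle's own z axis and vertical above 0.5 rad).
It fails at once if the housing in its holder is pushed out of its place (rim moved more than 8 mm) (distance of rim from where it was at the start of the episode above 0.008 m).
It fails at once if the cover is forced onto the housing with more than 80 N (contact force between cover and holder above 80 N).
It also fails if it takes over 67 s, if anything falls off the work surface, if the arm or the gripper's body presses on something with over 40 N, if the wrist force passes 120 N, or if a joint passes its speed limit or range.

## Working session

There is one attempt and no reset: what is moved stays moved. The work goes in short steps, Python scripts to look and compute and a tool call to move; the robot and the scene stay as the last step left them, time stands still between calls to the robot, and variables do not carry over. Pictures are saved under pics/ and viewed, at most 10 in all, crops included, and the job is handed in when it is done.

Besides the shell and the picture viewer there is one more tool, called after "Emit:" in YAML: its name, and indented under it one key for each argument. arm_command: Moves the arm, as the interface text tells. Its arguments: {"type":"object","properties":{"increments":{"type":"array","items":{"type":"object","properties":{"dx":{"type":"number"},"dy":{"type":"number"},"dz":{"type":"number"},"wx":{"type":"number"},"wy":{"type":"number"},"wz":{"type":"number"},"grip":{"type":"number"}}}}},"required":["increments"]}

```bash
ls; mkdir -p pics
cat > h.py <<'E'
import numpy as np, cv2
from scipy.spatial.transform import Rotation as R
from workcell import monitor, viewer, job
def cam(n):
    c=viewer.get_calibration(n); p,d=viewer.camera(n); return p,d,c
def K(c): return 200/np.tan(np.radians(c['fovy'])/2)
def pts(d,c,u,v):
    f=K(c); z=d[v,u]; P=np.stack([(u-c['cx'])/f*z,-(v-c['cy'])/f*z,-z,np.ones_like(z)],-1)
    return (P@np.linalg.inv(np.array(c['view'])).T)[...,:3]
def ray(c,u,v):
    V=np.linalg.inv(np.array(c['view'])); f=K(c)
    return V[:3,3], V[:3,:3]@np.array([(u-c['cx'])/f,-(v-c['cy'])/f,-1])
def onplane(c,u,v,n,p0):
    o,r=ray(c,u,v); return o+r*(np.dot(n,np.array(p0)-o)/np.dot(n,r))
E
python3 - <<'E'
from h import *
for n in ['top','side']:
    p,d,c=cam(n); cv2.imwrite(f'pics/{n}0.png',p[...,::-1]); np.savez(f'{n}0.npz',p=p,d=d); print(n,{k:(np.round(v,3).tolist()) if k!='name' else v for k,v in c.items() if not isinstance(v,str)}, (d==0).mean())
print(monitor.get_obs())
E
```

```text
pics
top {'fovy': 42.139, 'cx': 313.632, 'cy': 193.686, 'view': [[0.03, -1.0, -0.009, -0.02], [0.994, 0.029, 0.11, -0.621], [-0.109, -0.012, 0.994, -1.59], [0.0, 0.0, 0.0, 1.0]]} 0.00395703125
side {'fovy': 55.245, 'cx': 317.451, 'cy': 198.625, 'view': [[-0.929, -0.37, -0.006, 0.556], [0.234, -0.6, 0.765, -0.223], [-0.286, 0.709, 0.644, -0.876], [0.0, 0.0, 0.0, 1.0]]} 0.00424609375
{'clock': 0.1, 'joint_pos': array([-1.34601507e+00,  2.41331677e-01,  3.87841674e-03,  1.33521723e+00,
        3.92350501e-06,  1.57084387e+00]), 'joint_vel': array([ 1.79273214e-03, -1.16181700e-03,  2.90381918e-03,  1.80919071e-03,
        4.43247891e-05, -1.03057619e-03]), 'tau': array([ 3.30853281e-04, -3.73138082e+01,  2.53010309e+01,  1.08891007e-02,
        1.14175648e-04, -3.41093447e-06]), 'eef_pos': array([ 0.11132221, -0.48687221,  0.2305124 ]), 'tool_rot': array([ 9.93693049e-01,  1.12130491e-01, -1.03170574e-04, -9.31388742e-04]), 'ft_force': array([ 0.44424826, -0.13506463, -0.1084325 ]), 'ft_torque': array([-0.04683556, -0.02813511, -0.00247706]), 'grasp_force': 0.0, 'grip_width': 0.08571404988782053}
```

```bash
python3 -c "
import cv2,numpy as np
a=cv2.imread('pics/top0.png');b=cv2.imread('pics/side0.png')
print(a.shape,b.shape)"
```

```text
(400, 640, 3) (400, 640, 3)
```

View pics/top0.png

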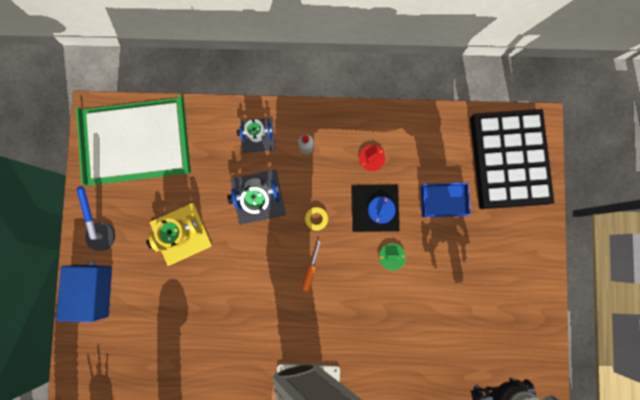

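View pics/side0.png

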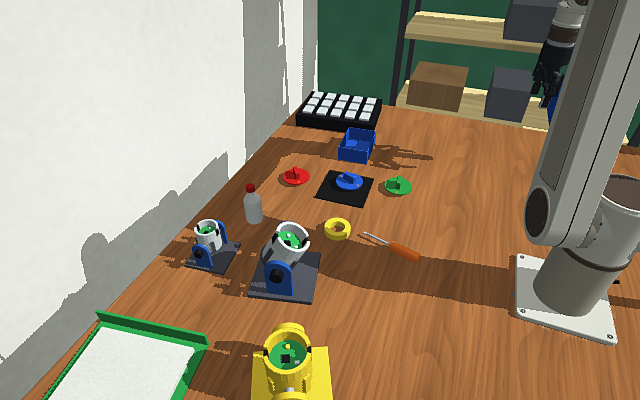

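The top view shows the blue cover on the pad at (381,210), the larger dark holder with its housing at (255,200), and the tape at (316,218). In the side view the cover is at (348,182) and the holder's mouth at (290,240).

Run:
```python
from h import *
box={'top':((355,400,188,228),(228,284,168,222)),'side':((325,372,165,200),(255,320,215,300))}
out=[]
for n in ['top','side']:
    z=np.load(n+'0.npz'); p,d=z['p'],z['d']; c=viewer.get_calibration(n)
    hsv=cv2.cvtColor(p,cv2.COLOR_RGB2HSV).astype(int)
    (a,b,e,f),(a2,b2,e2,f2)=box[n]
    v,u=np.mgrid[e:f,a:b]; m=((hsv[v,u,0]>100)&(hsv[v,u,0]<130)&(hsv[v,u,1]>120)&(hsv[v,u,2]>70)); 
    P=pts(d,c,u[m],v[m]); zz=P[:,2]; print(n,'cover n',m.sum(),np.round(np.percentile(zz,[2,10,25,50,75,90,98]),4))
    D=P[(zz>0.013)&(zz<0.024)]; G=P[zz>0.034]
    print(' disc c(minmax)',(D.min(0)+D.max(0))/2, D.mean(0),'grip',G.mean(0),len(G))
    (cc,r)=cv2.minEnclosingCircle(D[:,:2].astype(np.float32)); print(' circle',cc,r)
    if len(G)>4:
        w,V=np.linalg.eigh(np.cov(G[:,:2].T)); print(' bar dir deg',np.degrees(np.arctan2(V[1,1],V[0,1])),np.sqrt(w))
    mo=(hsv[v,u,0]>5)&(hsv[v,u,0]<22)&(hsv[v,u,1]>120)&(hsv[v,u,2]>90); print(' orange',[(int(x),int(y)) for x,y in zip(u[mo],v[mo])][:12], np.round(pts(d,c,u[mo],v[mo])[:12],3).tolist())
    v,u=np.mgrid[e2:f2,a2:b2]; m=(hsv[v,u,1]<40)&(hsv[v,u,2]>130)
    P=pts(d,c,u[m],v[m]); print(' housing',m.sum(),np.round(P.min(0),3),np.round(P.max(0),3))
    # RANSAC plane for the rim, normals leaning 20-33deg
    rng=np.random.default_rng(0);best=(0,)
    for _ in range(3000):
        q=P[rng.choice(len(P),3,False)]; nn=np.cross(q[1]-q[0],q[2]-q[0]); l=np.linalg.norm(nn)
        if l<1e-5: continue
        nn/=l; nn*=np.sign(nn[2]); 
        if not 0.82<nn[2]<0.95: continue
        s=abs((P-q[0])@nn)<.0025; 
        if s.sum()>best[0]: best=(s.sum(),nn,q[0],s)
    Q=P[best[3]]; c0=Q.mean(0); nn=np.linalg.svd(Q-c0)[2][2]; nn*=np.sign(nn[2])
    e1=np.cross([0,0,1],nn); e1/=np.linalg.norm(e1); e2_=np.cross(nn,e1); xy=np.c_[(Q-c0)@e1,(Q-c0)@e2_]
    (cc,r)=cv2.minEnclosingCircle(xy.astype(np.float32)); print(' rim n',nn,'tilt',np.degrees(np.arccos(nn[2])),'az',np.degrees(np.arctan2(nn[1],nn[0])),'inl',best[0],'centre',c0+cc[0]*e1+cc[1]*e2_,'r',r)
    for (x0,x1,y0,y1,k) in ([(340,415,170,245,'c'),(218,293,162,237,'h')] if n=='top' else [(310,385,145,220,'c'),(245,330,210,310,'h')]):
        cr=cv2.resize(p[y0:y1,x0:x1],(390,290),interpolation=cv2.INTER_CUBIC); out.append(cr)
im=np.vstack([np.hstack(out[:2]),np.hstack(out[2:])]); cv2.imwrite('pics/crop1.png',im[...,::-1])
```

```text
top cover n 609 [0.0014 0.0094 0.0168 0.0205 0.024  0.0357 0.0466]
 disc c(minmax) [ 0.57948167 -0.21600586  0.01855793] [ 0.57967189 -0.21316428  0.01954744] grip [ 0.57721772 -0.21082505  0.06801634] 64
 circle (0.5800826549530029, -0.21559223532676697) 0.043472182005643845
 bar dir deg 128.34540213029192 [0.0070143  0.03115974]
 orange [(398, 188), (399, 188), (398, 189), (399, 189), (398, 190), (399, 190), (398, 191), (399, 191), (398, 192), (399, 192), (398, 193), (399, 193)] [[0.652, -0.27, -0.003], [0.651, -0.273, 0.001], [0.648, -0.27, -0.004], [0.648, -0.273, -0.002], [0.646, -0.271, -0.008], [0.645, -0.273, 0.0], [0.641, -0.27, 0.001], [0.641, -0.272, 0.003], [0.638, -0.269, 0.003], [0.639, -0.273, -0.003], [0.634, -0.268, 0.008], [0.635, -0.273, 0.0]]
 housing 351 [ 0.444 -0.021  0.004] [0.627 0.232 1.648]
 rim n [-0.4708568  -0.07228287  0.87924346] tilt 28.44876352977064 az -171.27245875593002 inl 108 centre [0.58716554 0.17134017 0.14006885] r 0.04140747711062431
side cover n 372 [0.0149 0.0177 0.0188 0.02   0.026  0.0418 0.0445]
 disc c(minmax) [ 0.57868164 -0.21546319
[... 181 characters left out ...]
g 106.0714842548935 [0.00978226 0.22644974]
 orange [(325, 165), (326, 165), (327, 165), (328, 165), (329, 165), (330, 165), (331, 165), (332, 165), (333, 165), (334, 165), (335, 165), (336, 165)] [[0.687, -0.293, -0.002], [0.683, -0.291, 0.001], [0.679, -0.291, 0.002], [0.677, -0.293, 0.001], [0.674, -0.296, 0.0], [0.67, -0.294, 0.002], [0.668, -0.3, -0.001], [0.663, -0.295, 0.003], [0.662, -0.302, -0.001], [0.658, -0.301, 0.001], [0.655, -0.302, 0.001], [0.651, -0.299, 0.004]]
 housing 401 [0.318 0.045 0.001] [0.766 0.693 0.738]
 rim n [-0.43821692 -0.1027883   0.89297284] tilt 26.750776837953612 az -166.79932480133454 inl 227 centre [0.58714561 0.16966124 0.13978602] r 0.04152672737836838
```

View pics/crop1.png

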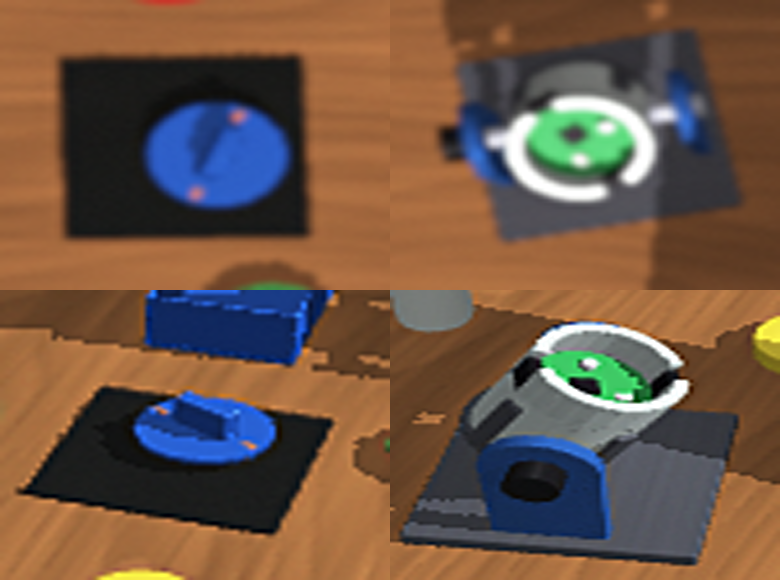

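The crops show the orange cover marks at about (385.8,200.2) and (377.9,220.1) in the top view. The black notches are at about (261.7,211) and (246.8,188.6), on a rim that leans towards the robot.

```bash
cat >> h.py <<'E'
def tool():
    o=monitor.get_obs(); return o['eef_pos'],R.from_quat(o['tool_rot'])
def inc(p,Rt,p0=None,R0=None):
    if p0 is None: p0,R0=tool()
    d=R0.inv().apply(np.array(p)-p0)*100; w=(R0.inv()*Rt).as_rotvec()
    return np.round(d,2),np.round(w,4)
def frame(z,xh):
    z=np.array(z,float)/np.linalg.norm(z); x=np.array(xh,float); x-=z*(x@z); x/=np.linalg.norm(x)
    return R.from_matrix(np.c_[x,np.cross(z,x),z])
E
python3 - <<'E'
from h import *
c=viewer.get_calibration('top')
a,b=[onplane(c,u-.4,v-.4,[0,0,1],[0,0,.019]) for u,v in((385.8,200.2),(377.9,220.1))]
print('marks',a,b,(a+b)/2,np.degrees(np.arctan2(*(a-b)[1::-1])))
n=np.array([-.45,-.09,.885]);n/=np.linalg.norm(n); P0=np.array([.587,.1705,.140])
N=[onplane(c,u-.4,v-.4,n,P0-.0*n) for u,v in((246.8,188.6),(261.7,211.1))]
print('notches',N,(N[0]+N[1])/2)
w=viewer.get_calibration('wrist'); p,Rt=tool(); V=np.linalg.inv(np.array(w['view']))
print('cam in tool',Rt.inv().apply(V[:3,3]-p), Rt.inv().as_matrix()@V[:3,:3], w['fovy'],w['cx'],w['cy'])
yaw=np.radians(158)
# housing look: tool along axis, x hint
ct=(Rt.inv().apply(V[:3,3]-p))
Rh=frame(-n,[np.cos(np.radians(200)),np.sin(np.radians(200)),0])
print('housing look',inc(P0+n*.16,Rh), P0+n*.16)
E
```

```text
marks [ 0.61027547 -0.2275556   0.019     ] [ 0.54684393 -0.20374877  0.019     ] [ 0.5785597  -0.21565219  0.019     ] -20.5718851971188
notches [array([0.6181378 , 0.19226208, 0.15804587]), array([0.55678551, 0.1504173 , 0.12259439])] [0.58746165 0.17133969 0.14032013]
cam in tool [ 0.06883448 -0.00117065 -0.14245965] [[-6.29211961e-04  9.61905837e-01  2.73380257e-01]
 [ 9.99999346e-01  3.44052924e-04  1.09102624e-03]
 [ 9.55407230e-04  2.73380765e-01 -9.61905424e-01]] 60.92457985658376 311.91335562018605 196.08232360202172
housing look (array([ 53.66, -53.69,  -5.05]), array([0.7093, 0.0731, 2.9162])) [0.51477667 0.15605533 0.28203923]
```

Emit:
arm_command:
  increments:
    - {"dx":45.4,"dy":-24.2,"dz":-5,"wz":-1.45}
    - {"dx":45.4,"dy":-24.2,"dz":-5,"wz":-1.45}
    - {"dx":45.4,"dy":-24.2,"dz":-5,"wz":-1.45}
    - {"dx":45.4,"dy":-24.2,"dz":-5,"wz":-1.45}
    - {"dx":45.4,"dy":-24.2,"dz":-5,"wz":-1.45}
    - {"dx":45.4,"dy":-24.2,"dz":-5,"wz":-1.45}
    - {"dx":45.4,"dy":-24.2,"dz":-5,"wz":-1.45}
    - {"dx":45.4,"dy":-24.2,"dz":-5,"wz":-1.45}
    - {"dx":45.4,"dy":-24.2,"dz":-5,"wz":-1.45}
    - {"dx":45.4,"dy":-24.2,"dz":-5,"wz":-1.45}

```text
validation failed for argument at $.in...
```

Run:
```python
from h import *
print(monitor.get_obs()['joint_pos'],tool()[0],tool()[1].as_matrix())
n=np.array([-.45,-.09,.885]);n/=np.linalg.norm(n); P0=np.array([.587,.1705,.140])
Rh=frame(-n,[np.cos(np.radians(200)),np.sin(np.radians(200)),0])
print('housing look',inc(P0+n*.16,Rh), P0+n*.16)
```

```text
[-1.34601507e+00  2.41331677e-01  3.87841674e-03  1.33521723e+00
  3.92350501e-06  1.57084387e+00] [ 0.11132221 -0.48687221  0.2305124 ] [[ 9.74853485e-01  2.22846387e-01 -4.13913919e-04]
 [ 2.22846771e-01 -9.74851771e-01  1.82789190e-03]
 [ 3.83438863e-06 -1.87416617e-03 -9.99998244e-01]]
housing look (array([ 53.66, -53.69,  -5.05]), array([0.7093, 0.0731, 2.9162])) [0.51477667 0.15605533 0.28203923]
```

Emit:
arm_command:
  increments:
    - {"dx":5,"dy":-2.5,"dz":-2,"wx":0,"wy":0,"wz":-0.14,"grip":8.5}
    - {"dx":10,"dy":-5,"dz":-5,"wx":0,"wy":0,"wz":-0.28,"grip":8.5}

```text
clock: 0.3
eef_pos: [0.1818, -0.4278, 0.2694]
tool_rot: [0.968, 0.251, -0.0, -0.002]
ft_force: [0.7, 0.1, 0.7]
grip_width: 0.0855
grasp_force: 0.0
```

Run:
```python
from h import *
print(monitor.get_obs()['clock'],monitor.get_obs()['joint_pos'],tool()[0])
n=np.array([-.45,-.09,.885]);n/=np.linalg.norm(n); P0=np.array([.587,.1705,.140])
Rh=frame(-n,[np.cos(np.radians(200)),np.sin(np.radians(200)),0])
print('housing look',inc(P0+n*.16,Rh), P0+n*.16)
```

```text
0.3 [-1.16923371e+00  1.60770207e-01  3.57861870e-03  1.41845592e+00
  2.91861703e-04  1.46528280e+00] [ 0.18176316 -0.42781762  0.26937296]
housing look (array([ 57.47, -34.87,  -1.05]), array([-0.693 , -0.1769, -2.9213])) [0.51477667 0.15605533 0.28203923]
```

Emit:
arm_command:
  increments:
    - {"dx":28.7,"dy":-17.4,"dz":-3,"wx":-0.35,"wy":-0.09,"wz":-1.45,"grip":8.5}
    - {"dx":28.7,"dy":-17.4,"dz":-3,"wx":-0.35,"wy":-0.09,"wz":-1.45,"grip":8.5}
    - {"dx":28.7,"dy":-17.4,"dz":-3,"wx":-0.35,"wy":-0.09,"wz":-1.45,"grip":8.5}
    - {"dx":28.7,"dy":-17.4,"dz":-3,"wx":-0.35,"wy":-0.09,"wz":-1.45,"grip":8.5}
    - {"dx":28.7,"dy":-17.4,"dz":-3,"wx":-0.35,"wy":-0.09,"wz":-1.45,"grip":8.5}
    - {"dx":28.7,"dy":-17.4,"dz":-3,"wx":-0.35,"wy":-0.09,"wz":-1.45,"grip":8.5}
    - {"dx":28.7,"dy":-17.4,"dz":-3,"wx":-0.35,"wy":-0.09,"wz":-1.45,"grip":8.5}
    - {"dx":28.7,"dy":-17.4,"dz":-3,"wx":-0.35,"wy":-0.09,"wz":-1.45,"grip":8.5}
    - {"dx":28.7,"dy":-17.4,"dz":-3,"wx":-0.35,"wy":-0.09,"wz":-1.45,"grip":8.5}
    - {"dx":28.7,"dy":-17.4,"dz":-3,"wx":-0.35,"wy":-0.09,"wz":-1.45,"grip":8.5}

```text
clock: 1.3
eef_pos: [0.3492, -0.1371, 0.3005]
tool_rot: [0.542, 0.824, 0.0, 0.164]
ft_force: [-0.1, 0.1, 0.4]
grip_width: 0.0849
grasp_force: 0.0
```

Run:
```python
from h import *
print(monitor.get_obs()['clock'],monitor.get_obs()['joint_pos'],tool()[0])
n=np.array([-.45,-.09,.885]);n/=np.linalg.norm(n); P0=np.array([.587,.1705,.140])
Rh=frame(-n,[np.cos(np.radians(200)),np.sin(np.radians(200)),0])
print('housing look',inc(P0+n*.16,Rh), P0+n*.16)
```

```text
1.3 [-0.30149495 -0.2934781  -0.38813995  1.15773784 -0.08971919  0.84774023] [ 0.34915179 -0.13705527  0.3004923 ]
housing look (array([20.75, 26.55,  1.01]), array([-0.3528, -0.0802, -1.4616])) [0.51477667 0.15605533 0.28203923]
```

Emit:
arm_command:
  increments:
    - {"dx":20.75,"dy":26.55,"dz":1,"wx":-0.353,"wy":-0.08,"wz":-1.46,"grip":8.5}
    - {"dx":20.75,"dy":26.55,"dz":1,"wx":-0.353,"wy":-0.08,"wz":-1.46,"grip":8.5}
    - {"dx":20.75,"dy":26.55,"dz":1,"wx":-0.353,"wy":-0.08,"wz":-1.46,"grip":8.5}
    - {"dx":20.75,"dy":26.55,"dz":1,"wx":-0.353,"wy":-0.08,"wz":-1.46,"grip":8.5}
    - {"dx":20.75,"dy":26.55,"dz":1,"wx":-0.353,"wy":-0.08,"wz":-1.46,"grip":8.5}
    - {"dx":20.75,"dy":26.55,"dz":1,"wx":-0.353,"wy":-0.08,"wz":-1.46,"grip":8.5}
    - {"dx":20.75,"dy":26.55,"dz":1,"wx":-0.353,"wy":-0.08,"wz":-1.46,"grip":8.5}
    - {"dx":20.75,"dy":26.55,"dz":1,"wx":-0.353,"wy":-0.08,"wz":-1.46,"grip":8.5}
    - {"dx":20.75,"dy":26.55,"dz":1,"wx":-0.353,"wy":-0.08,"wz":-1.46,"grip":8.5}
    - {"dx":20.75,"dy":26.55,"dz":1,"wx":-0.353,"wy":-0.08,"wz":-1.46,"grip":8.5}

```text
clock: 2.3
eef_pos: [0.5166, 0.1541, 0.2819]
tool_rot: [-0.174, 0.956, 0.003, 0.236]
ft_force: [-0.3, -0.3, -0.6]
grip_width: 0.085
grasp_force: 0.0
```

```bash
cat > rim.py <<'E'
from h import *
import sys
k=sys.argv[1]
c=viewer.get_calibration('wrist'); o=monitor.get_obs(); print(o['clock'],np.abs(o['joint_vel']).max(),o['joint_pos'],o['eef_pos'])
p,d=viewer.camera('wrist'); cv2.imwrite(f'pics/w{k}.png',p[...,::-1]); np.savez(f'w{k}.npz',p=p,d=d,view=c['view'])
E
python3 rim.py h1
```

```text
2.3 1.6795241335125564 [ 0.32347189 -0.05360304 -0.31014166  0.84030649 -0.05974317 -0.05197709] [0.51660547 0.15407796 0.28194236]
```

View pics/wh1.png

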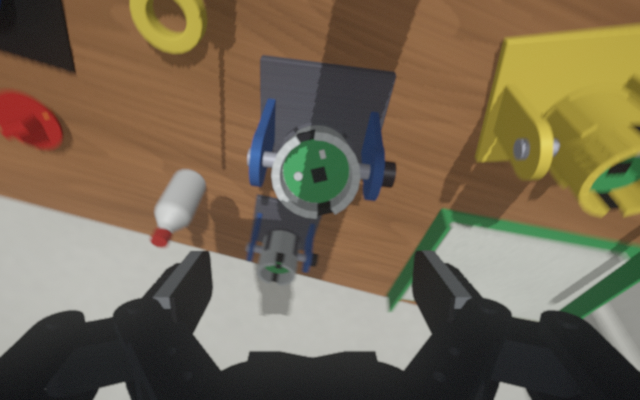

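The rim is at (316,170), with notches at (306,133) and (324,208). I'll take a settled frame here, then one closer.

```bash
python3 rim.py h2
```

```text
2.35 0.3479578717919934 [ 0.32131089 -0.05454382 -0.31077129  0.8401175  -0.05916557 -0.05645202] [0.51664456 0.15304824 0.28211882]
```

Emit:
arm_command:
  increments:
    - {"dx":-2,"dy":0,"dz":3,"wx":0,"wy":0,"wz":0,"grip":8.5}
    - {"dx":-4,"dy":0,"dz":8,"wx":0,"wy":0,"wz":0,"grip":8.5}
    - {"dx":-4,"dy":0,"dz":9,"wx":0,"wy":0,"wz":0,"grip":8.5}
    - {"dx":-4,"dy":0,"dz":9,"wx":0,"wy":0,"wz":0,"grip":8.5}
    - {"dx":-4,"dy":0,"dz":9,"wx":0,"wy":0,"wz":0,"grip":8.5}

```text
clock: 2.9
eef_pos: [0.5905, 0.1742, 0.2213]
tool_rot: [-0.17, 0.957, 0.003, 0.237]
ft_force: [-0.6, 0.2, 0.8]
grip_width: 0.0851
grasp_force: 0.0
```

```bash
python3 rim.py h3
```

```text
2.9 0.035402275596686114 [ 0.31564781  0.13880565 -0.27011474  0.68716626 -0.05841166 -0.05038986] [0.5905388  0.17421131 0.22131083]
```

View pics/wh3.png

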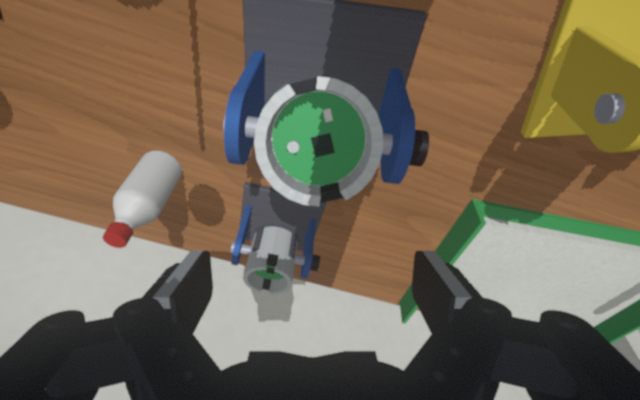

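The closer view has the rim at (318,141) and black notches at (303,87) and (330,193). Next I fit the plane, centre and notch angle.

```bash
cat > fit.py <<'E'
from h import *
from scipy.optimize import least_squares
cal=viewer.get_calibration('wrist')
def circ(xy,r0):
    f=lambda q: np.hypot(xy[:,0]-q[0],xy[:,1]-q[1])-q[2]
    return least_squares(f,[0,0,r0],loss='soft_l1',f_scale=.0008).x
for k,(u0,v0,rr) in {'h2':(316,170,43),'h3':(318,141,65)}.items():
    z=np.load(f'w{k}.npz'); p,d=z['p'],z['d']; c=dict(cal,view=z['view'])
    h=cv2.cvtColor(p,cv2.COLOR_RGB2HSV).astype(int)
    v,u=np.mgrid[0:400,0:640]; rad=np.hypot(u-u0,v-v0)
    g=(h[...,1]<60)&(h[...,2]>105)&(rad<rr*1.12)&(rad>rr*.72)
    P=pts(d,c,u[g],v[g]); c0=np.median(P,0); s=np.ones(len(P),bool)
    for _ in range(15):
        q=P[s].mean(0); n=np.linalg.svd(P[s]-q)[2][2]; n*=np.sign(n[2]); e=(P-q)@n; s=abs(e)<max(.003,0*1)
    print(k,g.sum(),s.sum(),'n',n,'tilt',np.degrees(np.arccos(n[2])),'az',np.degrees(np.arctan2(n[1],n[0])),'resid',e[s].std())
    X=-n*n[0]*-1; x=np.cross(np.cross([0,0,1],n)*-1,n); 
    y=np.cross(n,[-n[0],-n[1],0]); y/=np.linalg.norm(y); x=np.cross(y,n)   # x: forward/up
    if x[0]<0: x=-x; y=-y
    W=np.array([onplane(c,a,b,n,q) for a,b in zip(u[g][s],v[g][s])])-q
    xy=np.c_[W@x,W@y]; ctr=xy.mean(0)
    for _ in range(2):
        a=np.degrees(np.arctan2(*(xy-ctr).T[::-1])); r=np.hypot(*(xy-ctr).T); o=[];i=[]
        for b in range(-180,180,6):
            m=(a>=b)&(a<b+6)
            if m.sum()>8: o.append(xy[m][r[m].argmax()]); i.append(xy[m][r[m].argmin()])
        O=circ(np.array(o),.04); I=circ(np.array(i),.033); ctr=(O[:2]+I[:2])/2
    print(' outer',O,'inner',I,'centre out',q+O[0]*x+O[1]*y,'in',q+I[0]*x+I[1]*y)
    C=q+ctr[0]*x+ctr[1]*y
    # notches: dark pixels, on the plane, radius 34..39
    B=(h[...,2]<60)&(rad<rr*1.15); uu,vv=u[B],v[B]
    W=np.array([onplane(c,a_,b_,n,C) for a_,b_ in zip(uu,vv)])-C; xy=np.c_[W@x,W@y]; r=np.hypot(*xy.T); m=(r>.034)&(r<.039)
    a=np.degrees(np.arctan2(xy[m,1],xy[m,0])); f=abs(a)<90; 
    print(' notch + ',f.sum(),np.median(a[f]),np.mean(a[f]),a[f].min(),a[f].max(),' -',(~f).sum(),[fn(a[~f]%360-180) for fn in (np.median,np.mean,np.min,np.max)])
    print(' x',x,'y',y)
E
python3 fit.py
```

```text
h2 2383 158 n [0.70729837 0.19181061 0.68039526] tilt 47.12546254012954 az 15.17298231044402 resid 0.001731764768295102
 outer [-0.00760363  0.00519831  0.04921073] inner [-0.00582555  0.00418051  0.04017033] centre out [0.58395634 0.17723361 0.13292282] in [0.58539035 0.17656793 0.13161976]
 notch +  4 -1.0842002708608187 -0.9094339647277978 -8.7677021259738 7.2983668087842455  - 4 [np.float64(6.923151842892281), np.float64(6.975395370043522), np.float64(4.792744086476688), np.float64(9.262533707912837)]
 x [ 0.65667669  0.17808264 -0.73284534] y [-0.2617341   0.96514002 -0.        ]
h3 5309 425 n [0.61932018 0.32506746 0.71468431] tilt 44.38266709934906 az 27.693987435303168 resid 0.0017188676291769376
 outer [ 0.02274621 -0.01367046  0.05743662] inner [ 0.00761523 -0.01145187  0.03759378] centre out [0.61003302 0.1783423  0.1084646 ] in [0.59942687 0.175281   0.11904792]
  return _methods._mean(a, axis=axis, dtype=dtype,
  ret = ret.dtype.type(ret / rcount)
Traceback (most recent call last):
  File "fit.py", line 33, in <module>
    print(' notch + ',f.sum(),np.median(a[f]),np.mean(a[f]),a[f].min(),a[f].max(),' -',(~f).sum(),[fn(a[~f]%360-180) for fn in (np.median,np.mean,np.min,np.max)])
                                                            ~~~~~~~~^^
ValueError: zero-size array to reduction operation minimum which has no identity
```

```bash
python3 - <<'E'
s=open('fit.py').read()
s=s.replace("P=pts(d,c,u[g],v[g]); c0=np.median(P,0); s=np.ones(len(P),bool)\n    for _ in range(15):",
"""P=pts(d,c,u[g],v[g]); n=np.array([-.45,-.09,.885]); n/=np.linalg.norm(n); e=(P-[.587,.1705,.14])@n
    print(k,'e pct',np.round(np.percentile(e,range(0,101,10)),4)); s=abs(e-np.median(e[abs(e)<.012]))<.006
    for _ in range(15):""").replace("s=abs(e)<max(.003,0*1)","s=abs(e)<.0035")
open('fit.py','w').write(s)
E
python3 fit.py
```

```text
h2 e pct [-2.051e-01 -4.740e-02 -1.800e-02 -2.400e-03 -1.100e-03 -7.000e-04
 -3.000e-04  1.000e-04  4.000e-04  8.000e-04  3.023e-01]
h2 2383 1693 n [-0.44176124 -0.10663842  0.89077228] tilt 27.02954753687694 az -166.4287818217304 resid 0.0008099446112563311
 outer [ 0.00082356 -0.00014285  0.03992257] inner [ 0.00051053 -0.00023939  0.03297382] centre out [0.58531366 0.17098899 0.13897074] in [0.58506527 0.17082972 0.13882849]
 notch +  43 20.268647688290056 20.157944797235537 10.79230553669494 30.80756998789336  - 75 [np.float64(19.243580303096365), np.float64(19.392869032291106), np.float64(10.020544046635308), np.float64(29.137629866935725)]
 x [0.86590103 0.20902313 0.45444993] y [-0.23465383  0.972079    0.        ]
h3 e pct [-0.2018 -0.0346 -0.013  -0.0022 -0.0011 -0.0006 -0.0003  0.      0.0004
  0.0008  0.2131]
h3 5309 3816 n [-0.44077535 -0.10683401  0.89123711] tilt 26.970884815843817 az -166.37553642667564 resid 0.0008033826725528858
 outer [1.73066196e-03 2.07671260e-05 4.00720590e-02] inner [1.41199017e-03 3.84899814e-05 3.26851658e-02] centre out [0.58546127 0.17111525 0.13902646] in [0.58518107 0.17106557 0.13888193]
  return _methods._mean(a, axis=axis, dtype=dtype,
  ret = ret.dtype.type(ret / rcount)
Traceback (most recent call last):
  File "fit.py", line 34, in <module>
    print(' notch + ',f.sum(),np.median(a[f]),np.mean(a[f]),a[f].min(),a[f].max(),' -',(~f).sum(),[fn(a[~f]%360-180) for fn in (np.median,np.mean,np.min,np.max)])
                                                                                                   ~~^^^^^^^^^^^^^^^
ValueError: zero-size array to reduction operation minimum which has no identity
```

```bash
sed -i 's/h\[...,2\]<60)&(rad/h[...,2]<75)\&(rad/' fit.py; python3 fit.py 2>&1 | grep -E "notch \+"
python3 - <<'E'
from h import *
a=np.radians(159.4)
Rc=frame([0,0,-1],[np.cos(a),np.sin(a),0]); print(inc([.579,-.2155,.19],Rc))
E
```

```text
notch +  52 19.7770056416855 20.00157495964222 10.71341152693164 31.42013706743597  - 84 [np.float64(19.34802327190212), np.float64(19.523926610126352), np.float64(8.729595205984879), np.float64(30.361128260943673)]
 notch +  128 20.616247809354235 20.643304486793035 9.335394958167232 32.247496414308934  - 195 [np.float64(19.909473070477958), np.float64(20.00455799866477), np.float64(9.445317042260086), np.float64(30.918088154206202)]
(array([ 15.1 , -36.09,  -1.04]), array([0.094 , 0.4813, 0.6978]))
```

Emit:
arm_command:
  increments:
    - {"dx":1,"dy":-2,"dz":-4,"wx":0,"wy":0,"wz":0,"grip":8.5}
    - {"dx":5,"dy":-7,"dz":-6,"wx":0.01,"wy":0.05,"wz":0.1,"grip":8.5}
    - {"dx":15.1,"dy":-36.1,"dz":-3,"wx":0.094,"wy":0.481,"wz":0.698,"grip":8.5}
    - {"dx":15.1,"dy":-36.1,"dz":-2,"wx":0.094,"wy":0.481,"wz":0.698,"grip":8.5}
    - {"dx":15.1,"dy":-36.1,"dz":-1,"wx":0.094,"wy":0.481,"wz":0.698,"grip":8.5}
    - {"dx":15.1,"dy":-36.1,"dz":-1,"wx":0.094,"wy":0.481,"wz":0.698,"grip":8.5}
    - {"dx":15.1,"dy":-36.1,"dz":-1,"wx":0.094,"wy":0.481,"wz":0.698,"grip":8.5}
    - {"dx":15.1,"dy":-36.1,"dz":-1,"wx":0.094,"wy":0.481,"wz":0.698,"grip":8.5}
    - {"dx":15.1,"dy":-36.1,"dz":-1,"wx":0.094,"wy":0.481,"wz":0.698,"grip":8.5}
    - {"dx":15.1,"dy":-36.1,"dz":-1,"wx":0.094,"wy":0.481,"wz":0.698,"grip":8.5}

```text
clock: 3.95
eef_pos: [0.5793, -0.2195, 0.1891]
tool_rot: [0.182, 0.983, -0.001, 0.0]
ft_force: [-1.7, -0.0, 0.2]
grip_width: 0.0847
grasp_force: 0.0
```

Emit:
arm_command:
  increments:
    - {"dx":0,"dy":0,"dz":0,"wx":0,"wy":0,"wz":0,"grip":8.5}
    - {"dx":0,"dy":0,"dz":0,"wx":0,"wy":0,"wz":0,"grip":8.5}

```text
clock: 4.15
eef_pos: [0.5801, -0.2146, 0.1907]
tool_rot: [0.178, 0.984, -0.0, 0.001]
ft_force: [0.9, 0.8, 0.2]
grip_width: 0.0849
grasp_force: 0.0
```

```bash
python3 rim.py c1
python3 - <<'E'
from h import *
a=np.radians(159.4)
Rc=frame([0,0,-1],[np.cos(a),np.sin(a),0]); print(inc([.579,-.2155,.19],Rc))
E
```

```text
4.15 0.015336569070935927 [-3.54121204e-01  4.94798779e-01  2.70541821e-01  1.34432501e+00
 -3.08806110e-04  3.88466582e-03] [ 0.58011009 -0.21457004  0.19069608]
(array([ 0.07, -0.16,  0.06]), array([-0.0004,  0.0021,  0.0022]))
```

View pics/wc1.png

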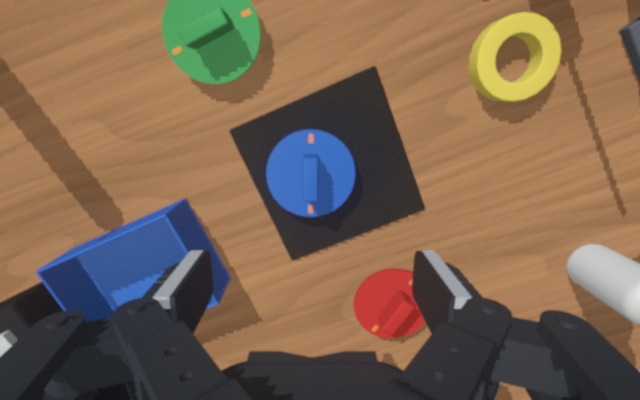

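The cover is at (311,173), with its marks at (311,139) and (310,209), and nothing stands near the grip. Now I measure it precisely.

Run:
```python
from h import *
z=np.load('wc1.npz'); p,d=z['p'],z['d']; c=dict(viewer.get_calibration('wrist'),view=z['view'])
h=cv2.cvtColor(p,cv2.COLOR_RGB2HSV).astype(int); v,u=np.mgrid[0:400,0:640]; near=np.hypot(u-311,v-173)<55
b=near&(h[...,0]>100)&(h[...,0]<130)&(h[...,1]>120)&(h[...,2]>40)
o=near&(h[...,0]<22)&(h[...,1]>80)&(h[...,2]>110)&(np.abs(u-311)<8)
P=pts(d,c,u[b],v[b]); zz=P[:,2]; print(b.sum(),np.round(np.percentile(zz,[2,25,50,75,95,98]),4))
zd=np.median(zz[abs(zz-.019)<.006]); G=P[zz>.034]; 
g=(zz>.034); print('disc z',zd,'bar top z',np.median(G[:,2]),len(G))
W=np.array([onplane(c,a,q,[0,0,1],[0,0,zd]) for a,q in zip(u[b|o],v[b|o])])
print('disc',cv2.minEnclosingCircle(W[:,:2].astype(np.float32)))
zt=np.median(G[:,2]); B=np.array([onplane(c,a,q,[0,0,1],[0,0,zt]) for a,q in zip(u[b][g],v[b][g])])[:,:2].astype(np.float32)
r=cv2.minAreaRect(B); print('bar',r)
m=[]
for s in (v<173,v>=173):
    k=o&s; m.append(onplane(c,u[k].mean(),v[k].mean(),[0,0,1],[0,0,zd])); print(k.sum(),m[-1])
ang=np.degrees(np.arctan2(*(m[1]-m[0])[1::-1])); C=(m[0]+m[1])/2; print('mid',C,'ang',ang)
```

```text
6213 [0.0039 0.0185 0.0191 0.0197 0.043  0.0436]
disc z 0.018982939799051024 bar top z 0.04279144491165382 737
disc ((0.57785964012146, -0.21430109441280365), 0.043076857924461365)
bar ((0.5741366147994995, -0.2077726274728775), (0.06746777147054672, 0.05944220721721649), 40.70669174194336)
30 [ 0.54631927 -0.20237217  0.01898294]
24 [ 0.60989987 -0.22655293  0.01898294]
mid [ 0.57810957 -0.21446255  0.01898294] ang -20.822639364164647
```

Emit:
arm_command:
  increments:
    - {"dx":0.2,"dy":-0.06,"dz":4,"wx":0,"wy":0.002,"wz":0.005,"grip":8.5}
    - {"dx":0.2,"dy":-0.06,"dz":8,"wx":0,"wy":0.002,"wz":0.005,"grip":8.5}
    - {"dx":0.2,"dy":-0.06,"dz":12,"wx":0,"wy":0.002,"wz":0.005,"grip":8.5}
    - {"dx":0.2,"dy":-0.06,"dz":14,"wx":0,"wy":0.002,"wz":0.005,"grip":8.5}
    - {"dx":0.2,"dy":-0.06,"dz":15.5,"wx":0,"wy":0.002,"wz":0.005,"grip":8.5}
    - {"dx":0.2,"dy":-0.06,"dz":16,"wx":0,"wy":0.002,"wz":0.005,"grip":8.5}
    - {"dx":0.2,"dy":-0.06,"dz":16,"wx":0,"wy":0.002,"wz":0.005,"grip":8.5}
    - {"dx":0.2,"dy":-0.06,"dz":16,"wx":0,"wy":0.002,"wz":0.005,"grip":8.5}

```text
clock: 5.0
eef_pos: [0.5788, -0.2152, 0.0304]
tool_rot: [0.18, 0.984, -0.0, 0.0]
ft_force: [-0.2, -0.6, -0.6]
grip_width: 0.0849
grasp_force: 0.0
```

Run:
```python
from h import *
a=np.radians(159.2)
Rc=frame([0,0,-1],[np.cos(a),np.sin(a),0]); print(inc([.578,-.2144,.0225],Rc),monitor.get_obs()['ft_force'])
```

```text
(array([0.1 , 0.04, 0.79]), array([-0.0006,  0.0002,  0.0002])) [-0.17350768 -0.61650798 -0.57449633]
```

Emit:
arm_command:
  increments:
    - {"dx":0.08,"dy":0.04,"dz":0.5,"wx":0,"wy":0,"wz":0,"grip":8.5}
    - {"dx":0.08,"dy":0.04,"dz":0.78,"wx":0,"wy":0,"wz":0,"grip":6}
    - {"dx":0.08,"dy":0.04,"dz":0.78,"wx":0,"wy":0,"wz":0,"grip":4}
    - {"dx":0.08,"dy":0.04,"dz":0.78,"wx":0,"wy":0,"wz":0,"grip":2.5}
    - {"dx":0.08,"dy":0.04,"dz":0.78,"wx":0,"wy":0,"wz":0,"grip":1.8}
    - {"dx":0.08,"dy":0.04,"dz":0.78,"wx":0,"wy":0,"wz":0,"grip":1.8}

```text
clock: 5.6
eef_pos: [0.5772, -0.2149, 0.0211]
tool_rot: [0.181, 0.983, -0.0, -0.001]
ft_force: [0.5, 0.1, -0.5]
grip_width: 0.018
grasp_force: 0.0
```

Emit:
arm_command:
  increments:
    - {"dx":0,"dy":0,"dz":0,"wx":0,"wy":0,"wz":0,"grip":0.8}
    - {"dx":0,"dy":0,"dz":0,"wx":0,"wy":0,"wz":0,"grip":0.8}
    - {"dx":0,"dy":0,"dz":0,"wx":0,"wy":0,"wz":0,"grip":0.8}
    - {"dx":0,"dy":0,"dz":0,"wx":0,"wy":0,"wz":0,"grip":0.8}
    - {"dx":0,"dy":0,"dz":0,"wx":0,"wy":0,"wz":0,"grip":0.8}
    - {"dx":0,"dy":0,"dz":0,"wx":0,"wy":0,"wz":0,"grip":0.8}

```text
clock: 6.2
eef_pos: [0.5773, -0.215, 0.0213]
tool_rot: [0.181, 0.983, -0.0, -0.001]
ft_force: [0.0, -0.5, 2.6]
grip_width: 0.0128
grasp_force: 60.0
```

Gripped (60 N, 12.8 mm). Now I lift, checking that the cover comes along.

Emit:
arm_command:
  increments:
    - {"dx":0,"dy":0,"dz":-1,"wx":0,"wy":0,"wz":0,"grip":0.8}
    - {"dx":0,"dy":0,"dz":-4,"wx":0,"wy":0,"wz":0,"grip":0.8}
    - {"dx":0,"dy":0,"dz":-8,"wx":0,"wy":0,"wz":0,"grip":0.8}
    - {"dx":0,"dy":0,"dz":-12,"wx":0,"wy":0,"wz":0,"grip":0.8}
    - {"dx":0,"dy":0,"dz":-16,"wx":0,"wy":0,"wz":0,"grip":0.8}
    - {"dx":0,"dy":0,"dz":-20,"wx":0,"wy":0,"wz":0,"grip":0.8}
    - {"dx":0,"dy":0,"dz":-22,"wx":0,"wy":0,"wz":0,"grip":0.8}
    - {"dx":0,"dy":0,"dz":-22,"wx":0,"wy":0,"wz":0,"grip":0.8}
    - {"dx":0,"dy":0,"dz":-22,"wx":0,"wy":0,"wz":0,"grip":0.8}

```text
clock: 7.1
eef_pos: [0.5772, -0.2146, 0.2404]
tool_rot: [0.181, 0.983, 0.0, -0.002]
ft_force: [0.0, 0.4, -1.7]
grip_width: 0.0124
grasp_force: 59.6
```

```bash
cat > tgt.py <<'E'
from h import *
n=np.array([-.4412,-.1067,.8910]);n/=np.linalg.norm(n); C=np.array([.5853,.1710,.1390])
y=np.cross(n,[.97,.23,0]); y/=np.linalg.norm(y); x=np.cross(y,n)
def target(h,notch=20.1,off=.0173):   # h: cover origin above the rim plane
    a=np.radians(notch); nd=x*np.cos(a)+y*np.sin(a)
    return C+n*(h+off), frame(-n,-nd)
E
python3 - <<'E'
from tgt import *
o=monitor.get_obs(); print(o['ft_force'],o['grip_width'],o['joint_pos'],x,y)
for h in (.10,.03): print(h,target(h)[0],inc(*target(h)))
E
python3 rim.py g1
```

```text
[ 0.029494    0.40471121 -1.70246582] 0.012404851465063984 [-3.55759073e-01  4.78344324e-01  3.72533014e-01  1.46813654e+00
 -4.97297559e-04  8.05866814e-03] [0.86723577 0.20457071 0.45393055] [-0.23071573  0.97301853  0.00227755]
0.1 [0.53354526 0.15848361 0.24351831] (array([17.36, 33.32, -0.28]), array([-0.0613, -0.4882, -0.9289]))
0.03 [0.56443044 0.1659529  0.18114592] (array([14.72, 35.12,  5.95]), array([-0.0613, -0.4882, -0.9289]))
7.1 0.042161555024127204 [-3.55759073e-01  4.78344324e-01  3.72533014e-01  1.46813654e+00
 -4.97297559e-04  8.05866814e-03] [ 0.57723477 -0.21464342  0.24035115]
```

View pics/wg1.png

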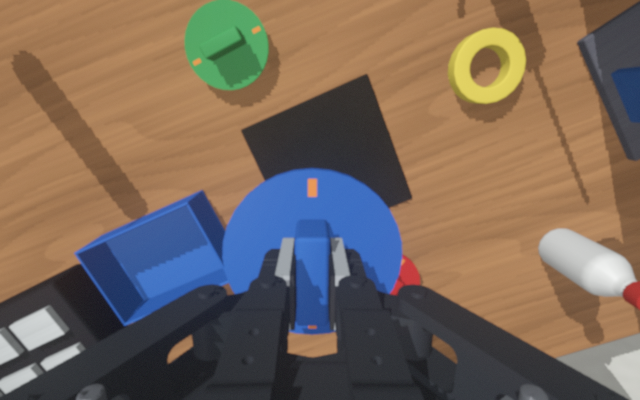

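The cover hangs straight in the grip: front mark at (312,187), disc centred at about x=312. I move to 100 mm out along the housing's axis.

Emit:
arm_command:
  increments:
    - {"dx":17.4,"dy":33.3,"dz":-0.3,"wx":-0.061,"wy":-0.488,"wz":-0.929,"grip":0.8}
    - {"dx":17.4,"dy":33.3,"dz":-0.3,"wx":-0.061,"wy":-0.488,"wz":-0.929,"grip":0.8}
    - {"dx":17.4,"dy":33.3,"dz":-0.3,"wx":-0.061,"wy":-0.488,"wz":-0.929,"grip":0.8}
    - {"dx":17.4,"dy":33.3,"dz":-0.3,"wx":-0.061,"wy":-0.488,"wz":-0.929,"grip":0.8}
    - {"dx":17.4,"dy":33.3,"dz":-0.3,"wx":-0.061,"wy":-0.488,"wz":-0.929,"grip":0.8}
    - {"dx":17.4,"dy":33.3,"dz":-0.3,"wx":-0.061,"wy":-0.488,"wz":-0.929,"grip":0.8}
    - {"dx":17.4,"dy":33.3,"dz":-0.3,"wx":-0.061,"wy":-0.488,"wz":-0.929,"grip":0.8}
    - {"dx":17.4,"dy":33.3,"dz":-0.3,"wx":-0.061,"wy":-0.488,"wz":-0.929,"grip":0.8}
    - {"dx":17.4,"dy":33.3,"dz":-0.3,"wx":-0.061,"wy":-0.488,"wz":-0.929,"grip":0.8}
    - {"dx":17.4,"dy":33.3,"dz":-0.3,"wx":-0.061,"wy":-0.488,"wz":-0.929,"grip":0.8}

```text
clock: 8.15
eef_pos: [0.532, 0.1584, 0.2418]
tool_rot: [-0.28, 0.932, -0.013, 0.231]
ft_force: [0.1, 0.5, -1.3]
grip_width: 0.0128
grasp_force: 59.6
```

Emit:
arm_command:
  increments:
    - {"dx":0,"dy":0,"dz":0,"wx":0,"wy":0,"wz":0,"grip":0.8}
    - {"dx":0,"dy":0,"dz":0,"wx":0,"wy":0,"wz":0,"grip":0.8}

```text
clock: 8.35
eef_pos: [0.5336, 0.157, 0.2434]
tool_rot: [-0.279, 0.932, -0.013, 0.233]
ft_force: [0.1, -0.2, -1.6]
grip_width: 0.0123
grasp_force: 59.6
```

```bash
python3 rim.py g2
python3 - <<'E'
from tgt import *
p0,R0=tool()
for h in (.10,.03): print(h,inc(*target(h)))
z=np.load('wg2.npz'); p,d=z['p'],z['d']; c=dict(viewer.get_calibration('wrist'),view=z['view'])
h=cv2.cvtColor(p,cv2.COLOR_RGB2HSV).astype(int); v,u=np.mgrid[0:400,0:640]; near=(np.abs(u-312)<100)&(v>155)&(v<345)
b=near&(h[...,0]>100)&(h[...,0]<130)&(h[...,1]>120)&(h[...,2]>40)
P=R0.inv().apply(pts(d,c,u[b],v[b])-p0); s=abs(P[:,2]-.0023)<.004
for _ in range(8):
    q=P[s].mean(0); m=np.linalg.svd(P[s]-q)[2][2]; m*=-np.sign(m[2]); e=(P-q)@m; s=abs(e)<.002
print('disc plane in tool: -z n',m,'z at axis',q[2]+(q[0]*m[0]+q[1]*m[1])/m[2],s.sum())
D=P[s]; r=cv2.minEnclosingCircle(D[:,:2].astype(np.float32)); print('disc centre in tool',r)
o=near&(h[...,0]<22)&(h[...,1]>80)&(h[...,2]>110)&(abs(u-312)<14)&(v<215)
M=R0.inv().apply(pts(d,c,u[o],v[o])-p0); print('mark',o.sum(),np.median(M,0),u[o].mean(),v[o].mean())
E
```

```text
8.35 0.006909288867079853 [ 0.30360818  0.00744766 -0.35039807  0.74383309 -0.03189328 -0.28542568] [0.53357159 0.15702303 0.24337965]
0.1 (array([-0.05,  0.13,  0.02]), array([-0.0015, -0.0011, -0.0013]))
0.03 (array([-0.06,  0.14,  7.02]), array([-0.0015, -0.0011, -0.0013]))
disc plane in tool: -z n [ 2.50215897e-03 -6.32605208e-05 -9.99996868e-01] z at axis 0.002145744818490154 12475
disc centre in tool ((-0.0013559615472331643, 0.001308227307163179), 0.042199861258268356)
mark 145 [0.03274974 0.00142839 0.00175169] 311.8344827586207 187.08965517241379
```

Emit:
arm_command:
  increments:
    - {"dx":0.06,"dy":0.03,"dz":3,"wx":-0.0015,"wy":-0.001,"wz":-0.001,"grip":0.8}
    - {"dx":0.06,"dy":0.03,"dz":6,"wx":-0.0015,"wy":-0.001,"wz":-0.001,"grip":0.8}
    - {"dx":0.06,"dy":0.03,"dz":8,"wx":-0.0015,"wy":-0.001,"wz":-0.001,"grip":0.8}
    - {"dx":0.06,"dy":0.03,"dz":9,"wx":-0.0015,"wy":-0.001,"wz":-0.001,"grip":0.8}
    - {"dx":0.06,"dy":0.03,"dz":9,"wx":-0.0015,"wy":-0.001,"wz":-0.001,"grip":0.8}
    - {"dx":0.06,"dy":0.03,"dz":9,"wx":-0.0015,"wy":-0.001,"wz":-0.001,"grip":0.8}

```text
clock: 9.0
eef_pos: [0.5731, 0.1674, 0.1644]
tool_rot: [-0.28, 0.931, -0.012, 0.234]
ft_force: [0.5, -0.6, -1.1]
grip_width: 0.0126
grasp_force: 59.6
```

```bash
python3 rim.py g3
python3 - <<'E'
from tgt import *
p0,R0=tool(); print(monitor.get_obs()['ft_force'])
off=np.array([-.0012,.0011,0])
for h in (.01,0,-.011):
    p,Rt=target(h); print(h,inc(p-Rt.apply(off),Rt))
p,d,c=cam('side'); im=cv2.resize(p[190:320,225:355],(600,600),interpolation=cv2.INTER_CUBIC); cv2.imwrite('pics/s3.png',im[...,::-1])
E
```

```text
9.0 0.021274698482913315 [ 0.29785235  0.15897083 -0.40634165  0.53345507 -0.0268735  -0.29259441] [0.5730911  0.16739942 0.16435548]
[ 0.9390498  -0.90414394 -1.0734099 ]
0.01 (array([ 0.17, -0.04,  0.15]), array([-0.0001,  0.0028,  0.0009]))
0 (array([ 0.17, -0.04,  1.15]), array([-0.0001,  0.0028,  0.0009]))
-0.011 (array([ 0.17, -0.04,  2.25]), array([-0.0001,  0.0028,  0.0009]))
```

View pics/s3.png

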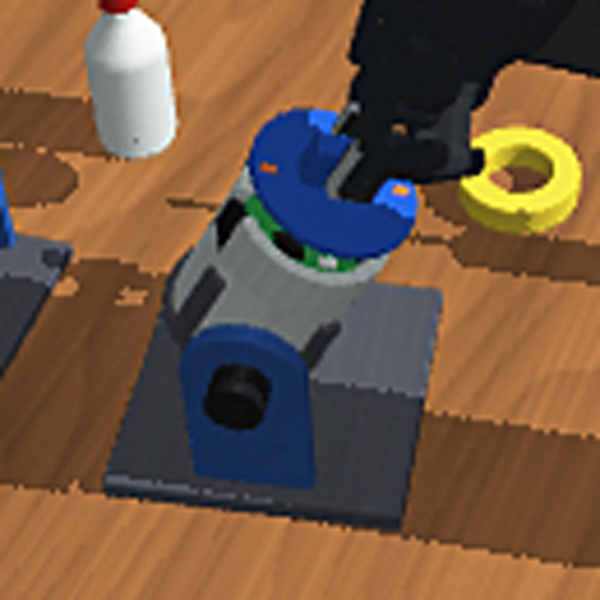

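The cover hovers squarely over the mouth, and its mark at (268,167) lines up along the axis with the notch at (232,218). I descend gently.

Emit:
arm_command:
  increments:
    - {"dx":0.15,"dy":-0.04,"dz":0.3,"wx":0,"wy":0.003,"wz":0.001,"grip":0.8}
    - {"dx":0.15,"dy":-0.04,"dz":0.7,"wx":0,"wy":0.003,"wz":0.001,"grip":0.8}
    - {"dx":0.15,"dy":-0.04,"dz":1.1,"wx":0,"wy":0.003,"wz":0.001,"grip":0.8}
    - {"dx":0.15,"dy":-0.04,"dz":1.3,"wx":0,"wy":0.003,"wz":0.001,"grip":0.8}
    - {"dx":0.15,"dy":-0.04,"dz":1.5,"wx":0,"wy":0.003,"wz":0.001,"grip":0.8}
    - {"dx":0.15,"dy":-0.04,"dz":1.5,"wx":0,"wy":0.003,"wz":0.001,"grip":0.8}

```text
clock: 9.7
eef_pos: [0.5783, 0.1682, 0.1493]
tool_rot: [-0.28, 0.932, -0.013, 0.232]
ft_force: [-0.0, 0.0, -0.1]
grip_width: 0.0125
grasp_force: 59.6
```

```bash
cat > st.py <<'E'
from tgt import *
o=monitor.get_obs(); p0,R0=tool(); off=np.array([-.0012,.0011,0])
print('F tool',R0.inv().apply(o['ft_force']),'M',R0.inv().apply(o['ft_torque']),'h',(p0+R0.apply(off)-C)@n-.0173)
for h in (-.006,-.011):
    p,Rt=target(h); print(h,inc(p-Rt.apply(off),Rt))
E
python3 st.py
```

```text
F tool [0.0389121  0.0667815  0.07627302] M [-0.17656973  0.47911283 -0.00623827] h -0.004759749364379742
-0.006 (array([-0.11, -0.08,  0.12]), array([ 0.0008, -0.0025,  0.0005]))
-0.011 (array([-0.11, -0.08,  0.62]), array([ 0.0008, -0.0025,  0.0005]))
```

Emit:
arm_command:
  increments:
    - {"dx":-0.05,"dy":-0.06,"dz":0.1,"wx":0,"wy":-0.002,"wz":0,"grip":0.8}
    - {"dx":-0.05,"dy":-0.06,"dz":0.2,"wx":0,"wy":-0.002,"wz":0,"grip":0.8}
    - {"dx":-0.05,"dy":-0.06,"dz":0.25,"wx":0,"wy":-0.002,"wz":0,"grip":0.8}
    - {"dx":-0.05,"dy":-0.06,"dz":0.3,"wx":0,"wy":-0.002,"wz":0,"grip":0.8}
    - {"dx":-0.05,"dy":-0.06,"dz":0.3,"wx":0,"wy":-0.002,"wz":0,"grip":0.8}

```text
clock: 10.2
eef_pos: [0.5804, 0.1683, 0.1474]
tool_rot: [-0.28, 0.931, -0.012, 0.233]
ft_force: [-0.3, 0.1, -0.9]
grip_width: 0.0127
grasp_force: 59.6
```

```bash
python3 st.py
```

```text
F tool [0.53782941 0.3113742  0.6769545 ] M [-0.17400476  0.53668658 -0.01063376] h -0.0074009533747863045
-0.006 (array([-0.02, -0.01, -0.14]), array([0.0007, 0.0002, 0.0004]))
-0.011 (array([-0.02, -0.01,  0.36]), array([0.0007, 0.0002, 0.0004]))
```

Past the height where the lugs would ride on the rim (h = -6 mm), with no contact force, so the lugs are entering the notches.

Emit:
arm_command:
  increments:
    - {"dx":-0.02,"dy":0,"dz":0.1,"wx":0,"wy":0,"wz":0,"grip":0.8}
    - {"dx":-0.02,"dy":0,"dz":0.2,"wx":0,"wy":0,"wz":0,"grip":0.8}
    - {"dx":-0.02,"dy":0,"dz":0.27,"wx":0,"wy":0,"wz":0,"grip":0.8}
    - {"dx":-0.02,"dy":0,"dz":0.32,"wx":0,"wy":0,"wz":0,"grip":0.8}
    - {"dx":-0.02,"dy":0,"dz":0.32,"wx":0,"wy":0,"wz":0,"grip":0.8}

```text
clock: 10.7
eef_pos: [0.5819, 0.1687, 0.1445]
tool_rot: [-0.28, 0.931, -0.012, 0.233]
ft_force: [0.6, -0.2, -0.9]
grip_width: 0.0127
grasp_force: 59.6
```

```bash
python3 st.py
```

```text
F tool [ 0.04223963 -0.35004888  1.01922507] M [-0.16957712  0.48608208 -0.01101233] h -0.010685255000806991
-0.006 (array([-0.01, -0.01, -0.47]), array([ 0.0007, -0.    ,  0.0004]))
-0.011 (array([-0.01, -0.01,  0.03]), array([ 0.0007, -0.    ,  0.0004]))
```

Emit:
arm_command:
  increments:
    - {"dx":0,"dy":0,"dz":0.04,"wx":0,"wy":0,"wz":0,"grip":0.8}
    - {"dx":0,"dy":0,"dz":0.08,"wx":0,"wy":0,"wz":0,"grip":0.8}
    - {"dx":0,"dy":0,"dz":0.08,"wx":0,"wy":0,"wz":0,"grip":0.8}
    - {"dx":0,"dy":0,"dz":0.08,"wx":0,"wy":0,"wz":0,"grip":0.8}

```text
clock: 11.1
eef_pos: [0.5823, 0.1688, 0.144]
tool_rot: [-0.28, 0.931, -0.012, 0.233]
ft_force: [-1.0, -0.0, -0.3]
grip_width: 0.0124
grasp_force: 59.8
```

```bash
python3 st.py
```

```text
F tool [ 0.89459045  0.52307655 -0.16208712] M [-0.17301509  0.59665498  0.06765573] h -0.01128742285159116
-0.006 (array([ 0.  , -0.  , -0.53]), array([0.0006, 0.0003, 0.0004]))
-0.011 (array([ 0.  , -0.  , -0.03]), array([0.0006, 0.0003, 0.0004]))
```

Emit:
arm_command:
  increments:
    - {"dx":0,"dy":0,"dz":0.04,"wx":0,"wy":0,"wz":0,"grip":0.8}
    - {"dx":0,"dy":0,"dz":0.07,"wx":0,"wy":0,"wz":0,"grip":0.8}
    - {"dx":0,"dy":0,"dz":0.07,"wx":0,"wy":0,"wz":0,"grip":0.8}
    - {"dx":0,"dy":0,"dz":0.07,"wx":0,"wy":0,"wz":0,"grip":0.8}

```text
clock: 11.5
eef_pos: [0.5824, 0.1689, 0.144]
tool_rot: [-0.28, 0.931, -0.012, 0.233]
ft_force: [-5.6, -1.5, 4.8]
grip_width: 0.0127
grasp_force: 60.9
```

```bash
python3 st.py
```

```text
F tool [ 2.87885914  0.90630471 -6.88288216] M [-0.3825929   0.96807898  0.01844172] h -0.011364514320933987
-0.006 (array([ 0.01, -0.  , -0.54]), array([0.0005, 0.0005, 0.0004]))
-0.011 (array([ 0.01, -0.  , -0.04]), array([0.0005, 0.0005, 0.0004]))
```

Seated: contact at h = -11.3 mm with 7 N. I release and back off.

Emit:
arm_command:
  increments:
    - {"dx":0,"dy":0,"dz":-0.05,"wx":0,"wy":0,"wz":0,"grip":0.8}
    - {"dx":0,"dy":0,"dz":-0.05,"wx":0,"wy":0,"wz":0,"grip":1.6}
    - {"dx":0,"dy":0,"dz":-0.05,"wx":0,"wy":0,"wz":0,"grip":2.2}
    - {"dx":0,"dy":0,"dz":-0.05,"wx":0,"wy":0,"wz":0,"grip":3}
    - {"dx":0,"dy":0,"dz":-0.05,"wx":0,"wy":0,"wz":0,"grip":3}
    - {"dx":0,"dy":0,"dz":-0.05,"wx":0,"wy":0,"wz":0,"grip":3}

```text
clock: 12.1
eef_pos: [0.5825, 0.1689, 0.1437]
tool_rot: [-0.28, 0.931, -0.012, 0.233]
ft_force: [0.2, -0.7, -0.1]
grip_width: 0.0298
grasp_force: 0.0
```

Emit:
arm_command:
  increments:
    - {"dx":0,"dy":0,"dz":-1,"wx":0,"wy":0,"wz":0,"grip":3}
    - {"dx":0,"dy":0,"dz":-3,"wx":0,"wy":0,"wz":0,"grip":3.5}
    - {"dx":0,"dy":0,"dz":-6,"wx":0,"wy":0,"wz":0,"grip":5}
    - {"dx":0,"dy":0,"dz":-10,"wx":0,"wy":0,"wz":0,"grip":7}
    - {"dx":0,"dy":0,"dz":-12,"wx":0,"wy":0,"wz":0,"grip":8.5}
    - {"dx":0,"dy":0,"dz":-12,"wx":0,"wy":0,"wz":0,"grip":8.5}
    - {"dx":0,"dy":0,"dz":-12,"wx":0,"wy":0,"wz":0,"grip":8.5}

```text
clock: 12.8
eef_pos: [0.5295, 0.156, 0.2514]
tool_rot: [-0.28, 0.931, -0.012, 0.234]
ft_force: [0.5, -1.0, 0.2]
grip_width: 0.085
grasp_force: 0.0
```

```bash
python3 rim.py f1
python3 - <<'E'
from tgt import *
z=np.load('wf1.npz'); p,d=z['p'],z['d']; c=dict(viewer.get_calibration('wrist'),view=z['view'])
h=cv2.cvtColor(p,cv2.COLOR_RGB2HSV).astype(int); v,u=np.mgrid[0:400,0:640]
b=(h[...,0]>100)&(h[...,0]<130)&(h[...,1]>120)&(h[...,2]>40)
P=pts(d,c,u[b],v[b]); s=(np.linalg.norm(P-C,axis=1)<.05)&(abs((P-C)@n-.004)<.006)
for _ in range(8):
    q=P[s].mean(0); m=np.linalg.svd(P[s]-q)[2][2]; m*=np.sign(m[2]); e=(P-q)@m; s=(abs(e)<.002)&(np.linalg.norm(P-C,axis=1)<.05)
r=cv2.minEnclosingCircle(np.c_[(P[s]-C)@x,(P[s]-C)@y].astype(np.float32))
print('disc top over rim',(q-C)@n,'axis err',np.arccos(m@n),'centre xy',r,s.sum())
p,d,c=cam('side'); im=cv2.resize(p[190:320,225:355],(400,400),interpolation=cv2.INTER_CUBIC)
w=cv2.resize(z['p'][40:240,200:440],(400,400)); cv2.imwrite('pics/f.png',np.hstack([im,w])[...,::-1])
E
```

```text
12.8 0.03431658631259714 [ 0.30237308 -0.00831304 -0.34578413  0.76134569 -0.02883855 -0.2882321 ] [0.52951268 0.15600812 0.25142948]
disc top over rim 0.0040445573468858515 axis err 0.001604524005264472 centre xy ((0.0006386624299921095, 0.00025013761478476226), 0.04211467504501343) 6771
```

View pics/f.png

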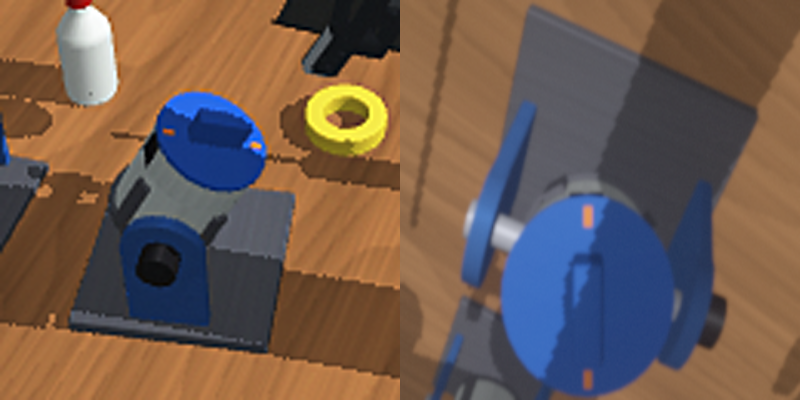

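Both views show the cover flush on the rim with the arm clear. The disc top is 4.0 mm above the rim, centred within 0.7 mm and square within 0.002 rad. Handing in.

```bash
python3 -c "
from workcell import job; print(job.job_done())"
```

```text
the job is handed in; nothing more can be done
None
```

The blue cover is on the housing, flush with both lugs in the notches, released and with the arm clear; I handed the job in at about 13 s, and no verdict came back.

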